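# Tip a pinion shaft into the marking nest and shut its keeper

## Robot

A 6-joint arm with a two-finger parallel gripper is mounted at the origin on the work surface. World frame = base frame: x ahead of the robot, y to its left, z up, the work surface at z = 0. Lengths are in m, angles in degrees, forces in N, time in s.
With the tool pointing down it reaches from about 0.375 to 0.825 m from the base axis. Payload 5.5 kg.
Tool frame: the origin (TCP) lies between the finger pads; the fingertips stand robot.finger_overhang ahead of it and the grasp point (between the pads) is the TCP (robot.finger_overhang is the distance from the TCP to the fingertips, in m); z points along the fingers, y is the line along which they close (so a half turn about z gives the same grasp; the last joint's range is limited). The gripper opens to 85 mm and grips with 20 to 120 N. Pads are 22 mm wide; open, the fingers measure 114 mm over their backs; the gripper's body (76 mm by 85 mm) begins 54 mm behind the grasp point. The pads swing forward as they close: fully open they stand 13 mm farther back than shut.
Start: joints at [-70.073, 17.962, -2.699, 69.339, 0, 90], TCP at [0.204, -0.564, 0.25] pointing down, gripper open.
Joint ranges: [-152.73, 152.73], [-39.44, 99.34], [-58.76, 71.6], [-118.89, 123.64], [-81.53, 83.1], [-180, 180]. Speed limits (degrees/s): [136.94, 136.94, 172.46, 180, 180, 180].

## Interface

Orientations are given as a 3x3 rotation matrix whose columns are the frame's x, y, z axes.
In Python, from station import robot gives the robot as it stands. The module is installed in compiled form; this text tells all that it offers.
- The arm moves only by the tool step_arm, never from a script. Its argument "targets" is a list of rows, each a list of 7 numbers: the shift along the tool's x, y, z in mm, then the turn, a rotation vector about the tool's x, y, z in degrees, then the closure, from 0 (fully open) to 1 (shut). A call has 1 to 12 rows; each row shifts and turns the commanded pose from where the row before left it, along the tool's axes as they then stand; what a row does not reach is not made up. A row lasts 1/12 s, in which the tool goes at most 41.7 mm and 7.16 degrees, less where a joint would pass 70% of its speed; a pose out of reach is approached as far as the arm can. A call with a gripper value outside its range is refused whole. The fingers move at their own pace and stop on an object; the grip force is fixed at half the most. Time passes only in rows, so rows that do not move let the fingers close. It gives the time, the measured TCP pose, the force, the opening and the grip force at its end, in the units of the state.
- robot.get_obs(): the state, without advancing time (a new reading comes with each control period).
- robot.snapshot(name): name is "side" or "top"; returns (picture, depth): 400x640x3 uint8, blue, green, red; 400x640 float32, m along the optical axis (not along the pixel's ray), 0 where there is no reading.
- robot.calibration(name): a dict with "mtx" (3x3 intrinsics, pixels), "origin" and "attitude" of the camera in the world. Camera axes: x right, y down, z forward; pixel columns grow to the right and rows downward; lengths in m; the calibration is good to about 2 mm. A picture is of the moment at which its call begins. calibration takes no time and is no camera call.
- robot.hand_in(): hands the job in; it is judged then, once.
Trained networks look in the newest picture that a camera, given by its name, has taken for a name from the list of things; names that differ only in an ending like _2 or _b are one class to them, and where a whole thing is asked for, a point or a joint stands for the part that bears it (a point fixed in the world has none). Each returns a list of dicts, best first, with "score" (0 to 1); they miss things now and then, are a little off and sometimes report something else, mostly with a low value. They report only what shows in the picture. A call takes as long as a camera call. They do not tell look-alikes from the thing itself.
- robot.look_for(camera, target): "centre" ([x, y, z] in m, in the coordinates of the camera as it stood for that picture, good to about 4 mm: the middle of the surface that is visible of it).
- robot.silhouettes(camera, target): "mask" (400x640 bool, what is visible of it).
The state is a dict: "time_s": time; "joints": joint angles; "dq": joint speeds; "effort": joint torques, N m; "tool_pos": TCP position; "orientation": TCP orientation; "contact_force": force on the tool from outside, world axes, zero at the start; "moment": the same for the moment, N m; "width": opening from 0.0 (shut) to 1.0 (fully open); "grasp_force": force on a finger pad.
Only numpy, scipy, OpenCV 4.12 (cv2) and the standard library are available. Lean on these libraries where they do the work, as an engineer would, in place of code of your own. Each camera call takes 0.05 s, during which the arm holds its last target. There are 200 camera calls.

## Task

Take the shaft with the small pinion out of the parts stand and load it in the marking nest: the yoke is in the way from above, so lean the shaft out of the open front, start its thin foot in the bore at that lean, then straighten it up into the vee until the pinion sits flat on the block. Let go and swing the keeper bar shut across the front of the shaft; leave the other parts and tools as they are.

Things in the scene. Friction and masses are not known exactly. Their poses are not given: they have to be found in the camera images.
- shaft_mid (a point): Middle of the steel pinion shaft (180 long, about 0.3 to 0.5 kg), on its axis, 90 from either end; its z axis runs along the shaft to the top. It starts upright in one of the stand's bores. From the foot up: pilot 8 diameter to 16; journal 12 diameter to 50; toothed pinion 40 diameter from 50 to 70; plain round 14 diameter from 70 to 180, where it is held.
- shaft_foot (a point): The centre of the shaft's foot, the end face of the pilot; 90 below shaft_mid along the shaft.
- nest_mouth (a point): Centre of the mouth of the nest's bore, in the top face of a dark steel block (56 x 70), 72 above the bench; z up, -x to the nest's open front (roughly to the robot's left). The bore is vertical, 15 diameter, 54 deep, mouth chamfered 2.5. Fully home, the pinion's underside sits on the block, the foot is 50 below the mouth and the shaft's top 130 above the block. The whole nest is fixed.
- nest_yoke (a point): Centre of the yoke plate's top, 70 above nest_mouth. The plate, 10 thick, overhangs the block from a post behind (x = 29 to 49): a 90-degree vee open to -x, its jaws 1 mm clear behind the upright shaft and reaching forward to x = -1, and two horns at y = +-25 to +-42 reaching to x = -24. The pinion passes under it only with the foot 10 or more down the bore, so the shaft enters leaning.
- nest_front (a point): Point 60 in front (-x) of nest_mouth at the same height: the side to which the shaft leans when it enters. Some 15 to 25 degrees from upright clears the yoke; the foot can then go in 17 deep at 20 degrees, 27 at 10 degrees.
- keeper (a joint): Angle (rad) of the keeper bar about its vertical pivot: 0 = shut (bar along the nest's -y, across the front of the vee, against its stop), growing as it swings out towards the nest's -x (1.57: it points to -x) and on towards +y, to 2.5. It stays where it is left; about 1 N at the knob moves it.
- keeper_knob (a point): Centre of the black upright knob (16 diameter, 26 high) near the end of the keeper, 80 from the pivot; the knob spans 88 to 114 above the block. The bar is 10 wide, 7 thick and lies 70 to 78 above the block.
- keeper_pivot (a point): The keeper's pivot on the nest's +y horn, at x = -14, y = 33 from nest_mouth in the nest's axes, 75 above the block.
- stand: Grey plastic parts stand 85 x 250 x 60 high, fixed; origin at the centre of its underside, y along the row of three bores (16 diameter, 54 deep, at y = -85, 0, 85).
- spindle_mid (a point): Half-way up the plain spindle in the stand (165 long, 14 diameter above a 25 collar, no gear); bystander, its bore is drawn at random.
- gear_shaft_mid (a point): Half-way up the shaft with the large gear in the stand (150 long, gear 62 diameter and 26 high, 14 diameter above it); bystander, its bore is drawn at random.
- oil_can: Grey can, 48 diameter, 130 high, origin under its centre; bystander.
- gear_blank: Loose gear, 60 diameter, 18 high, lying flat; bystander.
- screwdriver: Red-handled screwdriver lying on the bench by the gear rack; bystander.
- wrench: Steel wrench lying on the bench beyond the nest, to the right; bystander.
- caliper: Caliper, 190 long, lying on the bench behind the stand; bystander.
There are look-alikes about, which are no part of the job. Leave any yellow look-alike of the part that bears shaft_mid alone.

How it is judged (in metres and radians):
On the way, in this order (a step that is already met when the one before it is completed fails the run):
1. the shaft's foot is in the bore (at least 6 mm) while the shaft leans (more than about 9 degrees) (z of shaft_foot in the frame of nest_mouth below -0.006 m and horizontal distance between shaft_foot and nest_mouth below 0.012 m and angle between shaft_mid's own z axis and vertical above 0.15 rad), for 0.1 s.
2. the shaft stands upright, fully home in the bore (z of shaft_foot in the frame of nest_mouth below -0.0475 m and horizontal distance between shaft_foot and nest_mouth below 0.006 m and angle between shaft_mid's own z axis and vertical below 0.06 rad), for 0.2 s.
3. the keeper is shut (value of joint keeper below 0.12 rad), for 0.2 s.
At the end, for the whole second after the job is handed in: The pinion shaft stands upright (within 3.4 degrees) and fully home in the nest's bore (foot within 2.5 mm of its full 50 mm depth), the keeper bar is shut to within 0.12 rad, and the spindle and large-gear shaft are still in the stand (within 20 mm of their places) (all of step 2 and value of joint keeper below 0.12 rad and distance of each of spindle_mid, gear_shaft_mid from where it was at the start of the episode below 0.02 m); the robot touches nothing.
It fails at once if a bystander is disturbed: the spindle, the large-gear shaft, the can, the loose gear or a tool is moved more than 30 mm (distance of any of spindle_mid, gear_shaft_mid, oil_can, gear_blank, screwdriver, wrench, caliper from where it was at the start of the episode above 0.03 m).
It also fails if it takes over 72 s, if anything falls off the work surface, if the arm or the gripper's body presses on something with over 40 N, if the wrist force passes 120 N, or if a joint passes its speed limit or range.

## Working session

There is one attempt and no reset: what is moved stays moved. The work goes in short steps, Python scripts to look and compute and a tool call to move; the robot and the scene stay as the last step left them, time stands still between calls to the robot, and variables do not carry over. Pictures are saved under pics/ and viewed, at most 10 in all, crops included, and the job is handed in when it is done.

Besides the shell and the picture viewer there is one more tool, called after ">>>" by a JSON object that holds its "name" and its "arguments". step_arm: Moves the arm, as the interface text tells. Its arguments: {"type":"object","properties":{"targets":{"type":"array","items":{"type":"array","items":{"type":"number"}}}},"required":["targets"]}

```bash
mkdir -p pics
cat > h.py <<'E'
import numpy as np, cv2
from station import robot
def cloud(n, d):
    c=robot.calibration(n); K=np.array(c["mtx"]);R=np.array(c["attitude"]);o=np.array(c["origin"])
    v,u=np.indices(d.shape)
    p=np.stack([(u-K[0,2])/K[0,0]*d,(v-K[1,2])/K[1,1]*d,d],-1)
    return p@R.T+o
def c2w(n,p):
    c=robot.calibration(n); return np.array(c["attitude"])@np.array(p)+np.array(c["origin"])
def proj(n,p):
    c=robot.calibration(n); q=np.array(c["attitude"]).T@(np.array(p)-np.array(c["origin"])); q=np.array(c["mtx"])@q; return q[:2]/q[2]
E
python3 - <<'E'
from h import *
np.set_printoptions(precision=4,suppress=True)
print(robot.finger_overhang, robot.get_obs())
for n in ("side","top"):
    im,d=robot.snapshot(n); cv2.imwrite(f"pics/{n}0.png",im); np.save(f"{n}0.npy",d)
    c=robot.calibration(n);print(n,c)
    for t in ("shaft_mid","spindle_mid","gear_shaft_mid","nest_mouth","nest_yoke","keeper_knob","keeper_pivot","stand","oil_can"):
        try: print(t,[(round(r["score"],2),c2w(n,r["centre"]).round(4),proj(n,c2w(n,r["centre"])).round()) for r in robot.look_for(n,t)])
        except Exception as e: print(t,e)
E
```

```text
0.019 {'time_s': 0.0, 'joints': array([-70.0733,  18.0025,  -2.7555,  69.3414,  -0.0011,  89.9995]), 'dq': array([-0.0354, -0.0077,  0.0214, -0.0474,  0.137 , -0.0663]), 'effort': array([  0.0004, -53.9588,  33.975 ,   0.0194,   0.0001,  -0.    ]), 'tool_pos': array([ 0.2043, -0.5635,  0.2494]), 'orientation': array([[ 0.9401,  0.3408, -0.0006],
       [ 0.3408, -0.9401,  0.0016],
       [-0.    , -0.0017, -1.    ]]), 'contact_force': array([ 0.2284, -0.769 , -0.2196]), 'moment': array([ 0.0135, -0.0212, -0.0323]), 'grasp_force': 0.0, 'width': 0.9994822980271382}
side {'mtx': array([[367.3871,   0.    , 319.2412],
       [  0.    , 367.3871, 204.1313],
       [  0.    ,   0.    ,   1.    ]]), 'origin': array([0.5682, 0.5648, 0.7259]), 'attitude': array([[-0.9986, -0.0247,  0.0478],
       [-0.0511,  0.7137, -0.6986],
       [-0.0169, -0.7   , -0.7139]])}
shaft_mid [(0.84, array([0.6397, 0.0879, 0.0696]), array([303., 258.])), (0.74, array([0.542 , 0.0972, 0.0988]), array([348., 254.]))]
spindle_mid [(0.8, array([0.544 , 0.186 , 0.1168]), array([348., 287.])), (0.31, array([0.5464, 0.
[... 1226 characters left out ...]
62, array([0.5423, 0.2608, 0.0828]), array([226., 223.]))]
nest_mouth [(0.86, array([ 0.5183, -0.1687,  0.0075]), array([361., 226.]))]
nest_yoke [(0.69, array([ 0.5201, -0.16  ,  0.0088]), array([358., 226.]))]
keeper_knob [(0.52, array([ 0.724 , -0.0065,  0.0187]), array([311., 166.]))]
keeper_pivot [(0.77, array([ 0.5214, -0.1631,  0.012 ]), array([359., 225.])), (0.72, array([0.5404, 0.1772, 0.0953]), array([252., 223.])), (0.23, array([ 0.4336, -0.4206,  0.0073]), array([437., 250.]))]
stand [(0.68, array([0.5419, 0.1641, 0.0593]), array([259., 222.]))]
oil_can [(0.71, array([0.7229, 0.1259, 0.1289]), array([266., 162.])), (0.38, array([ 0.5207, -0.1659,  0.0085]), array([360., 225.]))]
```

View pics/side0.png

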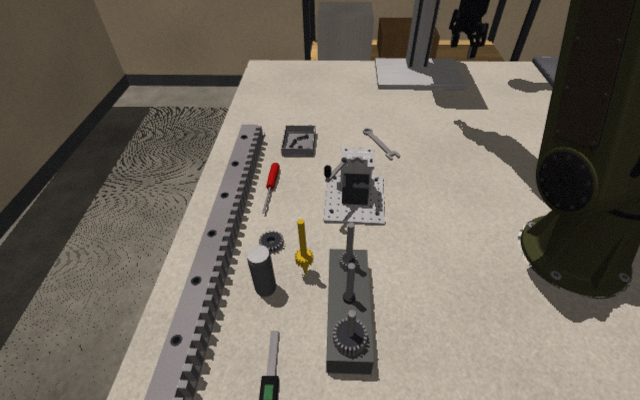

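View pics/top0.png

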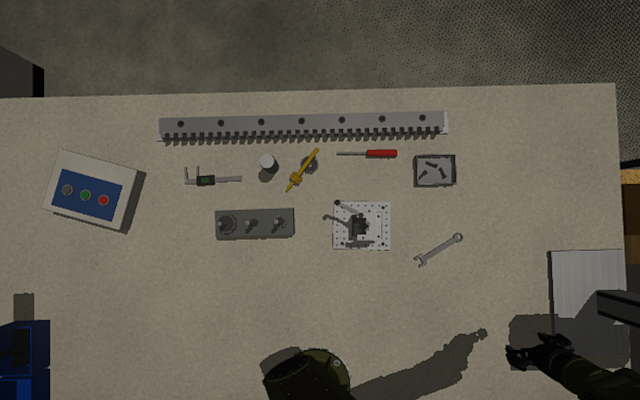

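The side view shows the stand with its bores at about (350,255), (350,298) and (350,340), the last holding the large gear. The pinion shaft is the far one, next to the nest. The nest is at (355,185) with the keeper knob at (328,172), and the yellow look-alike is at (303,245). I'll zoom in and take the metric geometry from depth.

Run:
```python
from h import *
np.set_printoptions(precision=4,suppress=True,linewidth=150)
a=cv2.imread("pics/side0.png")[140:360,290:410]; b=cv2.imread("pics/top0.png")[185:265,205:405]
a=cv2.resize(a,None,fx=2.7,fy=2.7,interpolation=cv2.INTER_CUBIC)
b=cv2.resize(b,None,fx=2.3,fy=2.3,interpolation=cv2.INTER_CUBIC)
n=cv2.resize(cv2.imread("pics/side0.png")[140:230,310:400],None,fx=4.4,fy=4.4,interpolation=cv2.INTER_CUBIC)
H=np.zeros((600,800,3),np.uint8);H[:a.shape[0],:a.shape[1]]=a;H[:b.shape[0],330:330+b.shape[1]]=b[:,:470];H[190:190+n.shape[0],330:330+n.shape[1]]=n
H=np.clip(H.astype(float)*1.6,0,255).astype(np.uint8);cv2.imwrite("pics/zoom.png",H)
for n in ("side","top"):
    P=cloud(n,np.load(n+"0.npy")).reshape(-1,3)
    P=P[(P[:,0]>.4)&(P[:,0]<.62)]
    print(n)
    def st(m,name):
        q=P[m]; 
        if len(q): print(name,len(q),"med",np.median(q,0),"lo",q.min(0),"hi",q.max(0))
    Y=P[:,1];Z=P[:,2]
    st((Y>.0)&(Y<.33)&(abs(Z-.06)<.004),"standtop")
    for y in (.09,.18,.265):
        for z0 in (.09,.1,.11,.12,.13,.14,.15,.16,.17,.18,.19,.2): st((abs(Y-y)<.03)&(abs(Z-z0)<.005),f"part{y} z{z0}")
    for z0,w in ((.006,.004),(.072,.003),(.142,.004),(.148,.003),(.173,.013),(.19,.01)): st((Y<-.03)&(Y>-.28)&(abs(Z-z0)<w),f"nest z{z0}")
```

```text
side
standtop 3166 med [0.545  0.1895 0.0605] lo [0.496  0.0525 0.056 ] hi [0.62   0.3053 0.064 ]
part0.09 z0.09 19 med [0.5417 0.0998 0.0897] lo [0.5333 0.0946 0.0858] hi [0.5461 0.1024 0.095 ]
part0.09 z0.1 19 med [0.5399 0.0994 0.0997] lo [0.5336 0.0959 0.0957] hi [0.5464 0.1016 0.1047]
part0.09 z0.11 19 med [0.5406 0.1    0.109 ] lo [0.5341 0.0957 0.1051] hi [0.5468 0.1019 0.1137]
part0.09 z0.12 21 med [0.5409 0.1001 0.1193] lo [0.5345 0.0953 0.1152] hi [0.547  0.1015 0.1235]
part0.09 z0.13 19 med [0.5394 0.1001 0.13  ] lo [0.5333 0.0944 0.1256] hi [0.5454 0.1019 0.1347]
part0.09 z0.14 21 med [0.5397 0.0997 0.1401] lo [0.5335 0.0952 0.1365] hi [0.5459 0.1023 0.1442]
part0.09 z0.15 22 med [0.5401 0.1001 0.1495] lo [0.534  0.0961 0.1455] hi [0.5462 0.1021 0.1549]
part0.09 z0.16 24 med [0.5405 0.1001 0.1602] lo [0.5345 0.0962 0.1558] hi [0.5466 0.102  0.1644]
part0.09 z0.17 24 med [0.541  0.0992 0.1705] lo [0.5333 0.0937 0.165 ] hi [0.5469 0.1016 0.1742]
part0.09 z0.18 23 med [0.5396 0.0993 0.1807] lo [0.5337 0.0957 0.176 ] hi [0.5471 0.1022 0.1847]
part0.09 z0.19 40 med [0.5399 0.0
[... 5150 characters left out ...]
 18 med [0.5396 0.2646 0.1588] lo [0.5336 0.2605 0.1558] hi [0.5454 0.2697 0.164 ]
nest z0.006 1408 med [ 0.513  -0.1406  0.0075] lo [ 0.4003 -0.2798  0.002 ] hi [ 0.6199 -0.0303  0.01  ]
nest z0.072 173 med [ 0.5208 -0.1512  0.0716] lo [ 0.4891 -0.1771  0.069 ] hi [ 0.5557 -0.1347  0.0749]
nest z0.142 464 med [ 0.5181 -0.1853  0.1413] lo [ 0.479 -0.214  0.138] hi [ 0.5857 -0.0895  0.1459]
nest z0.148 91 med [ 0.5671 -0.1302  0.1477] lo [ 0.4804 -0.209   0.145 ] hi [ 0.5919 -0.0835  0.1509]
nest z0.173 20 med [ 0.5934 -0.0805  0.184 ] lo [ 0.5855 -0.0876  0.1692] hi [ 0.5995 -0.0732  0.1859]
nest z0.19 24 med [ 0.5935 -0.0817  0.1848] lo [ 0.5876 -0.0876  0.1807] hi [ 0.5995 -0.0732  0.1884]
```

View pics/zoom.png

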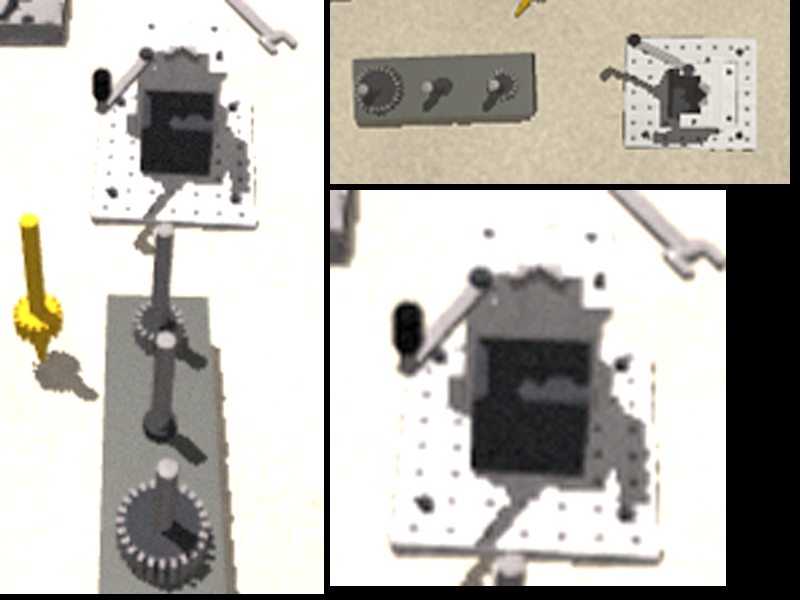

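The zoom confirms the small pinion is in the bore nearest the nest, at about x 0.541, y 0.095 with its top at z 0.190. The nest opens to world +y, and the keeper is swung out towards +x/+y. Next I'll fit the nest's pose.

Run:
```python
from h import *
np.set_printoptions(precision=4,suppress=True,linewidth=150)
for n in ("side","top"):
    P=cloud(n,np.load(n+"0.npy")).reshape(-1,3)
    P=P[(P[:,0]>.44)&(P[:,0]<.62)&(P[:,1]<-.05)&(P[:,1]>-.26)]
    Z=P[:,2]
    def rect(m,name):
        q=(P[m][:,:2]*1000).astype(np.float32); print(n,name,len(q),cv2.minAreaRect(q), "z",np.median(P[m][:,2]))
    rect(abs(Z-.072)<.0025,"blocktop"); 
    m=(abs(Z-.1415)<.003)&(P[:,0]<.57); rect(m,"yoke")
    rect((Z>.0055)&(Z<.010),"plate")
    f=(Z>.02)&(Z<.065)&(P[:,1]>-.145)&(P[:,0]>.485)&(P[:,0]<.555)
    if f.sum()>20:
        q=P[f]; k=np.polyfit(q[:,0],q[:,1],1); r=q[:,1]-np.polyval(k,q[:,0]); g=abs(r-np.median(r))<.003
        k=np.polyfit(q[g,0],q[g,1],1); print("front face slope",k, np.degrees(np.arctan(k[0])), "n",g.sum(),"y@.52",np.polyval(k,.52),"x",np.percentile(q[g,0],[0,1,99,100]))
    # yoke horns
    q=P[m]; 
    for lo,hi in ((.475,.5),(.5,.505),(.505,.51),(.51,.515),(.515,.52),(.52,.525),(.525,.53),(.53,.535),(.535,.54),(.54,.565)):
        s=q[(q[:,0]>lo)&(q[:,0]<hi)]
        if len(s): print(lo,len(s),s[:,1].min(),s[:,1].max(), s[:,0].min(),s[:,0].max())
    k=(Z>.16)&(Z<.19); q=P[k]; print("knob",len(q),q.min(0),q.max(0))
# text-plot of yoke heights from top
d=np.load("top0.npy");P=cloud("top",d)
```

```text
side blocktop 384 ((519.5372924804688, -165.150634765625), (62.168617248535156, 81.17630004882812), 87.8541488647461) z 0.07253476914762436
side yoke 419 ((519.2247314453125, -175.03128051757812), (82.92792510986328, 79.86734008789062), 0.26184895634651184) z 0.14262910552240338
side plate 553 ((520.91015625, -165.77516174316406), (187.58114624023438, 160.6201171875), 89.42642974853516) z 0.009305655858922846
front face slope [-0.033 -0.12 ] -1.8882191341262624 n 314 y@.52 -0.1370967405419547 x [0.486  0.4867 0.5546 0.555 ]
0.475 141 -0.21202752404234126 -0.13771307288672896 0.4777187386189635 0.49999106626796064
0.5 24 -0.21025293178321502 -0.16556940358411065 0.5000777650008017 0.5049974658895116
0.505 23 -0.2117166597722956 -0.16319434851184478 0.5050908552647575 0.5098768328536736
0.51 24 -0.21165557557351544 -0.16480681832457955 0.5100607911285626 0.5149859156203241
0.515 20 -0.21453097884475025 -0.17107269262481706 0.5150175516852835 0.5199984571379913
0.52 18 -0.20978840596858273 -0.1730952332725405 0.5200602647340358 0.524966346230754
0.525 21 -0.20978029759773453 -0.16989511
[... 1139 characters left out ...]
2160053 0.5098575084639632
0.51 15 -0.2098179959257384 -0.16788964916536236 0.5115549453121085 0.5148731160461375
0.515 20 -0.20996008379556133 -0.1711768600412669 0.515048866171619 0.518562992557159
0.52 18 -0.2095591610829729 -0.17709521819959995 0.5205563168316909 0.5243788654282646
0.525 20 -0.21004923242110476 -0.17124155168953495 0.5264467382744235 0.5299710911068506
0.53 19 -0.20975303008648397 -0.16566373569923318 0.5300417805870586 0.5335770642656384
0.535 25 -0.21046386720070043 -0.16561569540251664 0.5353475922517438 0.5393030100305968
0.54 116 -0.21397180558765866 -0.14210617422494937 0.5413227089499165 0.563799789473214
knob 26 [ 0.5855 -0.0876  0.1692] [ 0.5995 -0.0732  0.1884]
```

>>> {"name": "step_arm", "arguments": {"targets": [[0, 0, -30, 0, 0, 3, 0.45], [0, 0, -30, 0, 0, 3, 0.45], [0, 0, 0, 0, 0, 0, 0.45]]}}

```text
time_s: 1.25
tool_pos: [0.2052, -0.5661, 0.3161]
orientation: [[0.971, 0.239, 0.003], [0.239, -0.971, -0.007], [0.001, 0.008, -1.0]]
contact_force: [0.7, -0.3, 0.4]
width: 0.605
grasp_force: 0.0
```

```bash
cat >> h.py <<'E'
from scipy.spatial.transform import Rotation as Ro
def tool(lean_deg, yaw_deg=-2.0):
    # tool frame with tool y ~ nest +x, tool x ~ nest +y, leaning to nest -x
    t=np.radians(yaw_deg); nx=np.array([np.sin(t),-np.cos(t),0]); ny=np.array([np.cos(t),np.sin(t),0])
    R0=np.stack([ny,nx,[0,0,-1]],1)
    return Ro.from_rotvec(np.radians(lean_deg)*(-ny)).as_matrix()@R0 if False else lean(R0,nx,ny,lean_deg)
def lean(R0,nx,ny,a):
    a=np.radians(a); up=np.array([0,0,1])*np.cos(a)-nx*np.sin(a)
    z=-up; x=ny; return np.stack([x,np.cross(z,x),z],1)
def rows(p0,R0,p1,R1,n,g):
    """n rows from pose 0 to pose 1, straight line, rounded"""
    p0,p1=np.array(p0),np.array(p1); w=Ro.from_matrix(np.array(R0).T@R1).as_rotvec(); out=[]
    p,R=p0,Ro.from_matrix(R0).as_matrix()
    for i in range(1,n+1):
        q=p0+(p1-p0)*i/n; Q=Ro.from_matrix(R0).as_matrix()@Ro.from_rotvec(w*i/n).as_matrix()
        d=np.round(R.T@(q-p)*1000,1); r=np.round(np.degrees(Ro.from_matrix(R.T@Q).as_rotvec()),2)
        out.append([*d.tolist(),*r.tolist(),g]); p=p+R@d/1000; R=R@Ro.from_rotvec(np.radians(r)).as_matrix()
    return out
E
python3 - <<'E'
from h import *
o=robot.get_obs(); print(o["tool_pos"])
R=rows(o["tool_pos"],o["orientation"],[.541,.0955,.27],tool(0),20,.45)
for r in R: print(r)
E
```

```text
[ 0.20521947 -0.56609722  0.31613887]
[24.2, -28.1, 2.1, 0.02, -0.01, 0.79, 0.45]
[23.8, -28.5, 2.1, 0.02, -0.0, 0.79, 0.45]
[23.4, -28.8, 2.1, 0.03, -0.01, 0.79, 0.45]
[23.0, -29.1, 2.2, 0.02, -0.0, 0.79, 0.45]
[22.7, -29.4, 2.1, 0.02, -0.01, 0.79, 0.45]
[22.2, -29.7, 2.2, 0.02, -0.0, 0.79, 0.45]
[21.8, -30.1, 2.1, 0.02, -0.01, 0.79, 0.45]
[21.3, -30.3, 2.2, 0.03, -0.0, 0.8, 0.45]
[21.0, -30.6, 2.2, 0.02, -0.01, 0.79, 0.45]
[20.5, -30.9, 2.2, 0.02, -0.0, 0.79, 0.45]
[20.1, -31.2, 2.2, 0.02, -0.01, 0.79, 0.45]
[19.7, -31.5, 2.2, 0.02, -0.01, 0.79, 0.45]
[19.2, -31.7, 2.2, 0.03, -0.0, 0.79, 0.45]
[18.8, -32.0, 2.2, 0.02, -0.01, 0.79, 0.45]
[18.4, -32.2, 2.3, 0.02, -0.0, 0.79, 0.45]
[17.9, -32.5, 2.2, 0.02, -0.01, 0.79, 0.45]
[17.4, -32.8, 2.3, 0.03, -0.0, 0.79, 0.45]
[17.0, -32.9, 2.2, 0.02, -0.01, 0.79, 0.45]
[16.6, -33.2, 2.3, 0.02, -0.0, 0.79, 0.45]
[16.1, -33.5, 2.3, 0.02, -0.01, 0.79, 0.45]
```

>>> {"name": "step_arm", "arguments": {"targets": [[24.2, -28.1, 2.1, 0, 0, 0.79, 0.45], [23.8, -28.5, 2.1, 0, 0, 0.79, 0.45], [23.4, -28.8, 2.1, 0, 0, 0.79, 0.45], [23, -29.1, 2.2, 0, 0, 0.79, 0.45], [22.7, -29.4, 2.1, 0, 0, 0.79, 0.45], [22.2, -29.7, 2.2, 0, 0, 0.79, 0.45], [21.8, -30.1, 2.1, 0, 0, 0.79, 0.45], [21.3, -30.3, 2.2, 0, 0, 0.8, 0.45], [21, -30.6, 2.2, 0, 0, 0.79, 0.45], [20.5, -30.9, 2.2, 0, 0, 0.79, 0.45], [20.1, -31.2, 2.2, 0, 0, 0.79, 0.45]]}}

```text
time_s: 2.17
tool_pos: [0.3889, -0.1981, 0.2868]
orientation: [[0.996, 0.09, 0.001], [0.09, -0.996, -0.001], [0.001, 0.001, -1.0]]
contact_force: [0.6, -0.8, -0.3]
width: 0.55
grasp_force: 0.0
```

>>> {"name": "step_arm", "arguments": {"targets": [[19.7, -31.5, 2.2, 0, 0, 0.79, 0.45], [19.2, -31.7, 2.2, 0, 0, 0.79, 0.45], [18.8, -32, 2.2, 0, 0, 0.79, 0.45], [18.4, -32.2, 2.3, 0, 0, 0.79, 0.45], [17.9, -32.5, 2.2, 0, 0, 0.79, 0.45], [17.4, -32.8, 2.3, 0, 0, 0.79, 0.45], [17, -32.9, 2.2, 0, 0, 0.79, 0.45], [16.6, -33.2, 2.3, 0, 0, 0.79, 0.45], [16.1, -33.5, 2.3, 0, 0, 0.79, 0.45], [0, 0, 0, 0, 0, 0, 0.45], [0, 0, 0, 0, 0, 0, 0.45]]}}

```text
time_s: 3.08
tool_pos: [0.5386, 0.0427, 0.2675]
orientation: [[0.999, 0.052, -0.005], [0.052, -0.997, 0.049], [-0.002, -0.049, -0.999]]
contact_force: [-0.8, -0.6, 0.3]
width: 0.548
grasp_force: 0.0
```

Run:
```python
from h import *
np.set_printoptions(precision=4,suppress=True)
o=robot.get_obs(); print(o["tool_pos"],o["orientation"],o["joints"])
for r in rows(o["tool_pos"],o["orientation"],[.541,.0955,.170],tool(0),4,.45): print(r)
```

```text
[0.5386 0.0427 0.2675] [[ 0.9987  0.0517 -0.0045]
 [ 0.0518 -0.9974  0.0493]
 [-0.002  -0.0495 -0.9988]] [  2.9008  11.2255  -9.2528  69.6381   2.8359 179.9296]
[1.3, -11.9, 25.0, -0.71, 0.06, 1.24, 0.45]
[1.1, -12.3, 24.8, -0.7, 0.06, 1.24, 0.45]
[0.7, -12.5, 24.7, -0.71, 0.06, 1.25, 0.45]
[0.5, -12.9, 24.6, -0.71, 0.06, 1.24, 0.45]
```

Joint 6 reached its limit, so I'll take the equivalent half-turned grasp.

>>> {"name": "step_arm", "arguments": {"targets": [[0, 0, 0, 0, 0, -7.1, 0.45], [0, 0, 0, 0, 0, -7.1, 0.45], [0, 0, 0, 0, 0, -7.1, 0.45], [0, 0, 0, 0, 0, -7.1, 0.45], [0, 0, 0, 0, 0, -7.1, 0.45], [0, 0, 0, 0, 0, -7.1, 0.45], [0, 0, 0, 0, 0, -7.1, 0.45], [0, 0, 0, 0, 0, -7.1, 0.45], [0, 0, 0, 0, 0, -7.1, 0.45], [0, 0, 0, 0, 0, -7.1, 0.45], [0, 0, 0, 0, 0, -7.1, 0.45], [0, 0, 0, 0, 0, -7.1, 0.45]]}}

```text
time_s: 4.08
tool_pos: [0.5375, 0.0415, 0.2683]
orientation: [[0.028, 1.0, -0.004], [0.998, -0.028, 0.049], [0.049, -0.005, -0.999]]
contact_force: [-0.1, 0.0, 0.1]
width: 0.549
grasp_force: 0.0
```

>>> {"name": "step_arm", "arguments": {"targets": [[0, 0, 0, 0, 0, -7.1, 0.45], [0, 0, 0, 0, 0, -7.1, 0.45], [0, 0, 0, 0, 0, -7.1, 0.45], [0, 0, 0, 0, 0, -7.1, 0.45], [0, 0, 0, 0, 0, -7.1, 0.45], [0, 0, 0, 0, 0, -7.1, 0.45], [0, 0, 0, 0, 0, -7.1, 0.45], [0, 0, 0, 0, 0, -7.1, 0.45], [0, 0, 0, 0, 0, -7.1, 0.45], [0, 0, 0, 0, 0, -7.1, 0.45], [0, 0, 0, 0, 0, -7.1, 0.45], [0, 0, 0, 0, 0, -7.1, 0.45]]}}

```text
time_s: 5.08
tool_pos: [0.5375, 0.0415, 0.2683]
orientation: [[-0.994, 0.112, -0.004], [0.111, 0.993, 0.049], [0.009, 0.048, -0.999]]
contact_force: [-0.1, -0.2, -0.0]
width: 0.548
grasp_force: 0.0
```

```bash
sed -i 's/    z=-up; x=ny; return/    z=-up; x=-ny; return/' h.py
python3 - <<'E'
from h import *
np.set_printoptions(precision=4,suppress=True)
print(tool(0))
o=robot.get_obs(); print(o["tool_pos"],o["orientation"],o["joints"])
for r in rows(o["tool_pos"],o["orientation"],[.541,.0955,.24],tool(0),4,.45): print(r)
E
```

```text
[[-0.9994  0.0349 -0.    ]
 [ 0.0349  0.9994 -0.    ]
 [-0.     -0.     -1.    ]]
[0.5375 0.0415 0.2683] [[-0.9938  0.1116 -0.0037]
 [ 0.1112  0.9926  0.0492]
 [ 0.0091  0.0484 -0.9988]] [ 2.7818 11.0513 -9.3663 69.657   2.8251  9.1801]
[0.6, 13.2, 7.7, 0.7, -0.1, -1.1, 0.45]
[0.3, 13.2, 7.6, 0.7, -0.11, -1.1, 0.45]
[0.1, 13.4, 7.4, 0.7, -0.1, -1.1, 0.45]
[-0.1, 13.4, 7.2, 0.7, -0.11, -1.1, 0.45]
```

>>> {"name": "step_arm", "arguments": {"targets": [[0.6, 13.2, 7.7, 0.7, -0.1, -1.1, 0.45], [0.3, 13.2, 7.6, 0.7, -0.1, -1.1, 0.45], [0.1, 13.4, 7.4, 0.7, -0.1, -1.1, 0.45], [0, 13.4, 7.2, 0.7, -0.1, -1.1, 0.45], [0, 0, 0, 0, 0, 0, 0.45], [0, 0, 0, 0, 0, 0, 0.45]]}}

```text
time_s: 5.58
tool_pos: [0.5411, 0.0961, 0.2397]
orientation: [[-0.999, 0.04, -0.001], [0.04, 0.999, -0.0], [0.001, -0.0, -1.0]]
contact_force: [0.3, -1.5, 0.2]
width: 0.552
grasp_force: 0.0
```

Run:
```python
from h import *
np.set_printoptions(precision=4,suppress=True)
o=robot.get_obs(); print(o["tool_pos"],o["orientation"],o["width"])
for r in rows(o["tool_pos"],o["orientation"],[.541,.0955,.17],tool(0),4,.45): print(r)
```

```text
[0.5411 0.0961 0.2397] [[-0.9992  0.0396 -0.0014]
 [ 0.0396  0.9992 -0.0001]
 [ 0.0014 -0.0002 -1.    ]] 0.5521201655657286
[-0.0, -0.1, 17.4, -0.0, -0.02, -0.07, 0.45]
[-0.0, -0.2, 17.4, -0.01, -0.02, -0.07, 0.45]
[-0.0, -0.1, 17.5, 0.0, -0.02, -0.06, 0.45]
[-0.0, -0.2, 17.4, -0.0, -0.02, -0.07, 0.45]
```

>>> {"name": "step_arm", "arguments": {"targets": [[0, -0.1, 17.4, 0, 0, -0.1, 0.45], [0, -0.2, 17.4, 0, 0, -0.1, 0.45], [0, -0.1, 17.5, 0, 0, -0.1, 0.45], [0, -0.2, 17.4, 0, 0, 0, 0.45], [0, 0, 0, 0, 0, 0, 1], [0, 0, 0, 0, 0, 0, 1], [0, 0, 0, 0, 0, 0, 1], [0, 0, 0, 0, 0, 0, 1], [0, 0, 0, 0, 0, 0, 1], [0, 0, 0, 0, 0, 0, 1]]}}

```text
time_s: 6.42
tool_pos: [0.5425, 0.0954, 0.1713]
orientation: [[-0.999, 0.035, 0.001], [0.035, 0.999, -0.0], [-0.001, -0.0, -1.0]]
contact_force: [-1.2, -2.3, 3.7]
width: 0.144
grasp_force: 59.1
```

>>> {"name": "step_arm", "arguments": {"targets": [[0, 0, -20, 0, 0, 0, 1], [0, 0, -25, 0, 0, 0, 1], [0, 0, -25, 0, 0, 0, 1], [0, 0, 0, 0, 0, 0, 1]]}}

```text
time_s: 6.75
tool_pos: [0.5443, 0.0964, 0.2448]
orientation: [[-0.999, 0.035, 0.006], [0.035, 0.999, 0.002], [-0.006, 0.002, -1.0]]
contact_force: [2.4, -0.3, -4.3]
width: 0.148
grasp_force: 59.3
```

```bash
cat >> h.py <<'E'
M=np.array([.5205,-.165,.072])
def pose(a,xf,zf,S=.161,M=M,yaw=-2.0):
    """TCP pose for lean a, foot at nest (xf,0,zf) in mm"""
    R=tool(a,yaw); nx=tool(0,yaw)[:,1]*-1
    foot=M+nx*xf/1000+np.array([0,0,zf/1000]); return foot-R[:,2]*S,R
E
python3 - <<'E'
from h import *
np.set_printoptions(precision=4,suppress=True)
o=robot.get_obs(); print(o["tool_pos"],o["orientation"])
a=np.radians(22);p,R=pose(22,-45*np.sin(a),45*np.cos(a)); print(p,R)
for r in rows(o["tool_pos"],o["orientation"],p,R,10,1): print(r)
E
```

```text
[0.5443 0.0964 0.2448] [[-0.9994  0.0346  0.0062]
 [ 0.0346  0.9994  0.0022]
 [-0.0061  0.0024 -1.    ]]
[ 0.5232 -0.0879  0.263 ] [[-0.9994  0.0324 -0.0131]
 [ 0.0349  0.9266 -0.3744]
 [-0.     -0.3746 -0.9272]]
[1.5, -18.5, -1.9, 2.21, 0.03, -0.0, 1]
[1.4, -18.5, -1.1, 2.22, 0.04, -0.01, 1]
[1.5, -18.6, -0.5, 2.21, 0.03, -0.0, 1]
[1.4, -18.6, 0.3, 2.21, 0.04, -0.01, 1]
[1.5, -18.6, 1.0, 2.22, 0.03, -0.0, 1]
[1.5, -18.5, 1.7, 2.21, 0.04, -0.01, 1]
[1.4, -18.4, 2.5, 2.22, 0.03, -0.0, 1]
[1.5, -18.3, 3.1, 2.21, 0.04, -0.01, 1]
[1.5, -18.2, 3.8, 2.21, 0.03, -0.0, 1]
[1.4, -18.0, 4.6, 2.22, 0.04, -0.01, 1]
```

>>> {"name": "step_arm", "arguments": {"targets": [[1.5, -18.5, -3, 2.2, 0, 0, 1], [1.4, -18.5, -1.1, 2.2, 0, 0, 1], [1.5, -18.6, -0.5, 2.2, 0, 0, 1], [1.4, -18.6, 0.3, 2.2, 0, 0, 1], [1.5, -18.6, 1, 2.2, 0, 0, 1], [1.5, -18.5, 1.7, 2.2, 0, 0, 1], [1.4, -18.4, 2.5, 2.2, 0, 0, 1], [1.5, -18.3, 3.1, 2.2, 0, 0, 1], [1.5, -18.2, 3.8, 2.2, 0, 0, 1], [1.4, -18, 4.6, 2.2, 0, 0, 1], [0, 0, 0, 0, 0, 0, 1], [0, 0, 0, 0, 0, 0, 1]]}}

```text
time_s: 7.75
tool_pos: [0.5201, -0.0882, 0.2581]
orientation: [[-0.999, 0.032, -0.016], [0.035, 0.928, -0.372], [0.003, -0.372, -0.928]]
contact_force: [0.2, 1.2, -4.7]
width: 0.146
grasp_force: 59.2
```

Run:
```python
from h import *
np.set_printoptions(precision=4,suppress=True)
o=robot.get_obs(); print(o["tool_pos"],o["orientation"],o["joints"],o["contact_force"],o["moment"])
p,R=o["tool_pos"],np.array(o["orientation"])
foot=p+R[:,2]*.161; print("foot",foot)
H=[]
for n in ("side","top"):
    im,d=robot.snapshot(n); np.save(n+"1.npy",d); cv2.imwrite(f"pics/{n}1.png",im)
    P=cloud(n,d)
    # shaft points near expected axis
    q=P.reshape(-1,3); s=(q-foot)@(-R[:,2]); r=q-foot+s[:,None]*R[:,2]; rr=np.linalg.norm(r,axis=1)
    for lo,hi,rad in ((0.018,.048,.013),(.05,.07,.027),(.075,.13,.014)):
        m=(s>lo)&(s<hi)&(rr<rad)
        if m.sum()>5: print(n,lo,m.sum(),"resid in tool xy mm",1000*np.median((r[m]@R[:,:2]),0), 1000*(r[m]@R[:,:2]).min(0),1000*(r[m]@R[:,:2]).max(0))
    u,v=proj(n,M).astype(int); c=im[max(v-55,0):v+35,u-45:u+45]
    H.append(cv2.resize(c,(400,400),interpolation=cv2.INTER_CUBIC))
    print(n,"proj foot",proj(n,foot),"mouth",proj(n,M),"origin",u-45,v-55)
cv2.imwrite("pics/pre.png",np.clip(np.hstack(H)*1.6,0,255).astype(np.uint8))
```

```text
[ 0.5201 -0.0882  0.2581] [[-0.9994  0.032  -0.0155]
 [ 0.0355  0.9276 -0.3719]
 [ 0.0025 -0.3722 -0.9281]] [  3.035   10.8978 -13.8007  67.4734 -21.7508   5.4577] [ 0.2188  1.2186 -4.7045] [ 0.9492 -0.0397  0.0205]
foot [ 0.5176 -0.148   0.1087]
side 0.018 6 resid in tool xy mm [0.6138 4.8975] [-1.943   2.9944] [7.7256 5.7658]
side 0.05 140 resid in tool xy mm [1.3619 9.0111] [-16.0987 -19.2158] [21.9779 19.9307]
side 0.075 68 resid in tool xy mm [1.8472 5.6216] [-4.689   1.0349] [8.6437 7.5881]
side proj foot [357.4411 174.5354] mouth [355.4195 180.787 ] origin 310 125
top 0.05 34 resid in tool xy mm [ -9.3069 -11.2868] [-19.2657 -18.5048] [18.3868 15.0257]
top proj foot [358.112  227.2618] mouth [362.2075 225.9109] origin 317 170
```

View pics/pre.png

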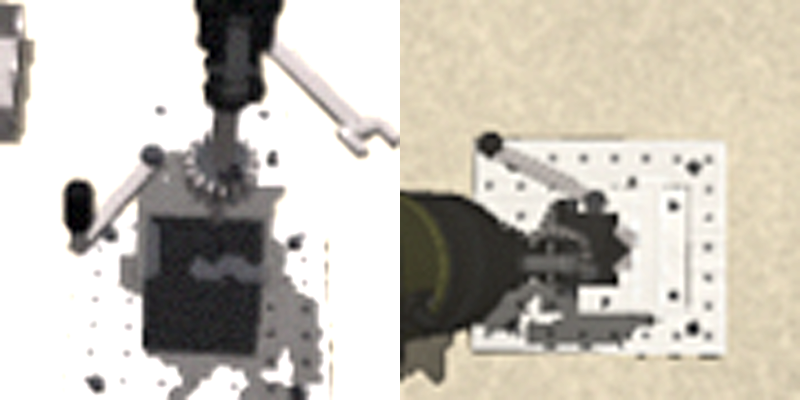

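The shaft sits about 2.5 mm towards tool +x in the pads, so the foot needs roughly +4.5 mm in world x. I'll work out clearances for the insertion and straightening path.

```bash
cat > plan.py <<'E'
from h import *
prof=np.array([[4,0],[4,16],[6,16],[6,50],[20,50],[20,70],[7,70],[7,180]],float)
full=np.vstack([prof,(prof*[-1,1])[::-1]])
def dens(P,st=1.0):
    o=[]
    for a,b in zip(P,np.roll(P,-1,0)):
        k=max(int(np.hypot(*(b-a))/st),1); o+= [a+(b-a)*i/k for i in range(k)]
    return np.array(o)
L=[[-7.5,-54],[-7.5,-2.5],[-10,0],[-28,0],[-28,-54]]; Rr=[[7.5,-54],[7.5,-2.5],[10,0],[29,0],[29,-54]]; F=[[-7.5,-54],[7.5,-54],[7.5,-60],[-7.5,-60]]
Y1=[[-1,60],[-1,70],[40,70],[40,60]]; Y2=[[8.4,60],[8.4,70],[40,70],[40,60]]
def poly(P): return np.array(P,np.float32).reshape(-1,1,2)
blocks=[poly(p) for p in (L,Rr,F)]
sf=dens(full); pin=dens(np.array([[20,50],[20,70],[-20,70],[-20,50]],float)); rod=dens(np.array([[7,70],[7,180],[-7,180],[-7,70]],float))
def tr(P,a,x,z):
    a=np.radians(a); return np.c_[x-P[:,1]*np.sin(a)+P[:,0]*np.cos(a), z+P[:,1]*np.cos(a)+P[:,0]*np.sin(a)].astype(np.float32)
def clear(a,x,z):
    c=99
    for pts,bl in ((sf,blocks),(pin,[poly(Y1)]),(rod,[poly(Y2)])):
        q=tr(pts,a,x,z); q=q[(q[:,1]<76)]
        for b in bl:
            for p in q: c=min(c,-cv2.pointPolygonTest(b,(float(p[0]),float(p[1])),True))
    return c
if __name__=="__main__":
    for a in (22,20,18,16,14,12,10,8,6,4,2,0):
        out=[]
        for z in (-8,-11,-14,-17,-20,-23,-26,-29,-32,-36,-40,-45,-49):
            b=max((clear(a,x,z),x) for x in np.arange(-4,8.1,.5))
            if b[0]>0: out.append(f"{z}:{b[1]:.1f}/{b[0]:.1f}")
        print(a,out)
E
python3 plan.py
```

```text
22 ['-8:1.5/2.3', '-11:2.0/1.6', '-14:3.5/0.3']
20 ['-8:0.5/1.6', '-11:1.5/1.6', '-14:3.0/0.6']
18 ['-8:-0.5/0.6', '-11:0.0/0.6', '-14:2.5/0.9', '-17:3.5/0.0']
16 ['-14:2.5/1.2', '-17:3.0/0.2']
14 ['-14:2.0/1.2', '-17:3.0/0.6', '-20:3.5/0.1']
12 ['-14:2.0/1.4', '-17:2.5/0.8', '-20:3.0/0.6', '-23:3.5/0.1']
10 ['-14:1.5/1.6', '-17:2.5/1.1', '-20:2.5/0.8', '-23:3.0/0.6', '-26:3.0/0.3', '-29:3.5/0.1']
8 ['-14:1.5/1.9', '-17:2.0/1.4', '-20:2.5/1.0', '-23:2.5/1.0', '-26:2.5/0.7', '-29:3.0/0.5', '-32:3.0/0.4', '-36:3.5/0.0']
6 ['-14:1.0/2.3', '-17:1.5/1.6', '-20:2.0/1.2', '-23:2.0/1.2', '-26:2.0/1.0', '-29:2.0/0.7', '-32:2.5/0.7', '-36:2.5/0.5', '-40:3.0/0.2', '-45:3.0/0.0']
4 ['-14:0.5/2.8', '-17:1.5/2.0', '-20:1.0/1.3', '-23:1.5/1.1', '-26:1.5/1.1', '-29:1.5/1.1', '-32:1.5/0.9', '-36:1.5/0.6', '-40:2.0/0.6', '-45:2.0/0.5']
2 ['-11:3.0/0.3', '-14:0.0/3.1', '-17:1.0/2.0', '-20:0.5/1.4', '-23:0.5/1.3', '-26:0.5/1.2', '-29:0.5/1.1', '-32:1.0/1.1', '-36:1.0/1.1', '-40:1.0/1.1', '-45:1.0/1.0', '-49:1.5/0.3']
0 ['-11:0.0/1.0', '-14:-1.0/2.4', '-17:-0.5/1.8', '-20:0.0/1.4', '-23:0.0/1.4', '-26:0.0/1.4', '-29:0.0/1.4', '-32:0.0/1.4', '-36:0.0/1.4', '-40:0.0/1.4', '-45:0.0/1.4', '-49:0.0/1.0']
```

```bash
cat >> h.py <<'E'
def rpath(p0,R0,wp,g=1,M=M,ox=.0025,S=.161):
    """wp: list of (lean,xf,zf,nrows)"""
    p,R=np.array(p0),Ro.from_matrix(R0).as_matrix()
    for a,x,z,n in wp:
        q,Q=pose(a,x,z,S,M); q=q-Q[:,0]*ox
        for r in rows(p,R,q,Q,n,g):
            print(r); p=p+R@np.array(r[:3])/1000; R=R@Ro.from_rotvec(np.radians(r[3:6])).as_matrix()
        print("--",a,x,z,p.round(4))
E
python3 - <<'E'
from h import *
o=robot.get_obs(); t=np.tan(np.radians(22))
rpath(o["tool_pos"],o["orientation"],[(22,2-t*36,25,4),(22,2,-11,6)],M=np.array([.520,-.165,.072]))
E
```

```text
[-1.1, 0.2, 3.3, 0.03, -0.02, 0.01, 1]
[-1.2, 0.1, 3.3, 0.03, -0.02, 0.01, 1]
[-1.1, 0.2, 3.3, 0.03, -0.02, 0.02, 1]
[-1.1, 0.2, 3.2, 0.03, -0.02, 0.01, 1]
-- 22 -12.544944130065645 25 [ 0.525  -0.0922  0.2463]
[-0.0, -0.0, 6.5, 0.0, 0.0, -0.0, 1]
[-0.0, -0.0, 6.5, 0.0, 0.0, -0.0, 1]
[-0.0, -0.0, 6.4, 0.0, 0.0, -0.0, 1]
[-0.0, -0.0, 6.5, 0.0, 0.0, -0.0, 1]
[-0.0, -0.0, 6.5, 0.0, 0.0, -0.0, 1]
[-0.0, -0.0, 6.5, 0.0, 0.0, -0.0, 1]
-- 22 2 -11 [ 0.5245 -0.1068  0.2102]
```

>>> {"name": "step_arm", "arguments": {"targets": [[-1.1, 0.2, 3.3, 0, 0, 0, 1], [-1.2, 0.1, 3.3, 0, 0, 0, 1], [-1.1, 0.2, 3.3, 0, 0, 0, 1], [-1.1, 0.2, 3.2, 0.1, -0.1, 0, 1], [0, 0, 6.5, 0, 0, 0, 1], [0, 0, 6.5, 0, 0, 0, 1], [0, 0, 6.4, 0, 0, 0, 1], [0, 0, 0, 0, 0, 0, 1], [0, 0, 0, 0, 0, 0, 1]]}}

```text
time_s: 8.6
tool_pos: [0.5244, -0.1005, 0.2286]
orientation: [[-0.999, 0.032, -0.013], [0.035, 0.926, -0.376], [0.0, -0.376, -0.927]]
contact_force: [-0.6, 0.3, -4.4]
width: 0.146
grasp_force: 59.2
```

Run:
```python
from h import *
np.set_printoptions(precision=4,suppress=True)
o=robot.get_obs(); print(o["tool_pos"],o["contact_force"],o["moment"])
p,R=o["tool_pos"],np.array(o["orientation"])
foot=p+R[:,2]*.161+R[:,0]*.0025; print("foot",foot, "rel",(foot-[.520,-.165,.072])*1000)
im,d=robot.snapshot("side"); P=cloud("side",d); q=P.reshape(-1,3)
s=(q-foot)@(-R[:,2]); r=q-foot+s[:,None]*R[:,2]; rr=np.linalg.norm(r,axis=1)
for lo,hi,rad in ((0.018,.048,.013),(.05,.07,.025),(.075,.13,.012)):
    m=(s>lo)&(s<hi)&(rr<rad)
    if m.sum()>5: print(lo,m.sum(),(1000*(r[m]@R[:,:2]).min(0)).round(1),(1000*(r[m]@R[:,:2]).max(0)).round(1))
c=im[120:230,300:410]; cv2.imwrite("pics/ent.png",np.clip(cv2.resize(c,(550,550),interpolation=cv2.INTER_CUBIC)*1.8,0,255).astype(np.uint8))
```

```text
[ 0.5244 -0.1005  0.2286] [-0.5707  0.2955 -4.3952] [ 0.8701 -0.0403  0.0269]
foot [ 0.5197 -0.1609  0.0794] rel [-0.2898  4.0869  7.3577]
0.018 6 [-3.2  3.2] [4.4 6.1]
0.05 121 [-19.8 -16.9] [24.8 20.1]
0.075 61 [-7.2  1. ] [6.2 7.8]
```

View pics/ent.png

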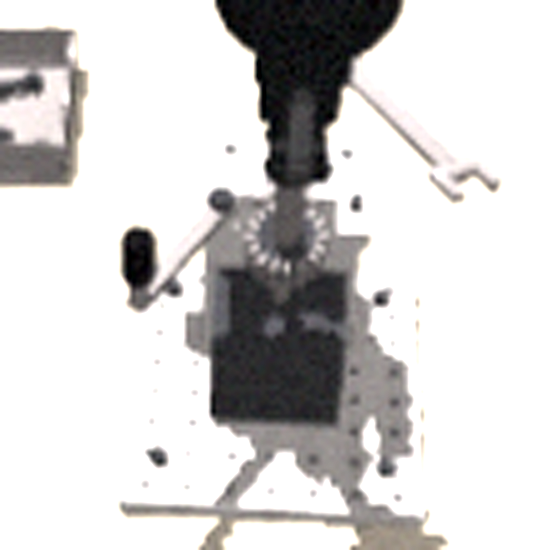

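The shaft is now at column ~288, centred over the block (about 215–348), with the foot about 7 mm above the mouth. Inserting.

>>> {"name": "step_arm", "arguments": {"targets": [[0, 0, 5, 0, 0, 0, 1], [0, 0, 5, 0, 0, 0, 1], [0, 0, 5, 0, 0, 0, 1], [0, 0, 4, 0, 0, 0, 1], [0, 0, 0, 0, 0, 0, 1], [0, 0, 0, 0, 0, 0, 1]]}}

```text
time_s: 9.15
tool_pos: [0.5244, -0.1075, 0.2112]
orientation: [[-0.999, 0.032, -0.013], [0.034, 0.926, -0.376], [-0.0, -0.376, -0.927]]
contact_force: [0.0, -1.1, -3.7]
width: 0.143
grasp_force: 59.3
```

Run:
```python
from h import *
np.set_printoptions(precision=4,suppress=True)
o=robot.get_obs(); print(o["tool_pos"],o["contact_force"],o["moment"])
p,R=o["tool_pos"],np.array(o["orientation"]); M=np.array([.520,-.165,.072])
foot=p+R[:,2]*.161+R[:,0]*.0025; print("foot",foot, "rel",(foot-M)*1000)
rpath(p,R,[(18,2,-13,2),(15,2.5,-14,1),(10,1.7,-14,2),(5,.8,-14,2),(0,-.8,-14,2)],M=M)
```

```text
[ 0.5244 -0.1075  0.2112] [ 0.0119 -1.0634 -3.7081] [ 0.9163 -0.0057  0.0142]
foot [ 0.5198 -0.1679  0.062 ] rel [ -0.1845  -2.9196 -10.007 ]
[-0.1, -4.7, 1.4, -2.04, 0.01, 0.01, 1]
[-0.0, -4.8, 1.3, -2.04, 0.01, 0.02, 1]
-- 18 2 -13 [ 0.5241 -0.1174  0.2121]
[-0.0, -8.6, 1.3, -3.0, -0.0, -0.0, 1]
-- 15 2.5 -14 [ 0.5238 -0.1259  0.2135]
[-0.0, -6.6, 0.2, -2.5, -0.0, -0.0, 1]
[-0.0, -6.7, -0.1, -2.5, -0.0, -0.01, 1]
-- 10 1.7 -14 [ 0.5234 -0.1389  0.2166]
[-0.0, -6.6, 0.2, -2.5, -0.0, 0.0, 1]
[-0.0, -6.5, -0.0, -2.5, -0.0, 0.0, 1]
-- 5 0.8 -14 [ 0.5229 -0.1518  0.2184]
[-0.0, -6.2, 0.2, -2.5, -0.0, 0.0, 1]
[-0.0, -6.3, -0.0, -2.5, -0.0, 0.0, 1]
-- 0 -0.8 -14 [ 0.5225 -0.1643  0.219 ]
```

>>> {"name": "step_arm", "arguments": {"targets": [[0, -4.7, 1.4, -2.04, 0, 0, 1], [0, -4.8, 1.3, -2.04, 0, 0, 1], [0, -4.3, 0.7, -1.5, 0, 0, 1], [0, -4.3, 0.6, -1.5, 0, 0, 1], [0, 0, 0, 0, 0, 0, 1], [0, 0, 0, 0, 0, 0, 1]]}}

```text
time_s: 9.65
tool_pos: [0.5241, -0.1263, 0.2141]
orientation: [[-0.999, 0.034, -0.008], [0.035, 0.965, -0.259], [-0.001, -0.259, -0.966]]
contact_force: [-0.4, -0.4, -5.5]
width: 0.147
grasp_force: 59.3
```

>>> {"name": "step_arm", "arguments": {"targets": [[0, -3.3, 0.1, -1.25, 0, 0, 1], [0, -3.3, 0, -1.25, 0, 0, 1], [0, -3.3, 0, -1.25, 0, 0, 1], [0, -3.3, 0, -1.25, 0, 0, 1], [0, 0, 0, 0, 0, 0, 1]]}}

```text
time_s: 10.07
tool_pos: [0.5238, -0.1401, 0.2171]
orientation: [[-0.999, 0.036, -0.005], [0.036, 0.984, -0.173], [-0.002, -0.173, -0.985]]
contact_force: [-0.2, 0.3, -4.3]
width: 0.145
grasp_force: 59.3
```

Run:
```python
from h import *
np.set_printoptions(precision=4,suppress=True)
o=robot.get_obs(); print(o["tool_pos"],o["contact_force"],o["moment"])
p,R=o["tool_pos"],np.array(o["orientation"]); M=np.array([.520,-.165,.072])
foot=p+R[:,2]*.161+R[:,0]*.0025; print("rel",(foot-M)*1000,np.degrees(np.arccos(-R[2,2])))
rpath(p,R,[(5,.8,-14,2),(0,-.8,-14,2),(0,0,-20,2)],M=M)
```

```text
[ 0.5238 -0.1401  0.2171] [-0.2067  0.3161 -4.316 ] [ 0.3918 -0.0071  0.0534]
rel [  0.521   -2.8689 -13.4569] 9.965492696168663
[0.2, -5.9, 0.4, -2.48, 0.04, -0.03, 1]
[0.2, -5.9, 0.1, -2.49, 0.04, -0.04, 1]
-- 5 0.8 -14 [ 0.5229 -0.1518  0.2184]
[-0.0, -6.2, 0.3, -2.5, 0.0, 0.0, 1]
[-0.0, -6.3, -0.1, -2.5, 0.0, 0.0, 1]
-- 0 -0.8 -14 [ 0.5225 -0.1643  0.219 ]
[-0.0, -0.4, 3.0, 0.0, 0.0, 0.0, 1]
[-0.0, -0.4, 3.0, 0.0, 0.0, 0.0, 1]
-- 0 0 -20 [ 0.5225 -0.1651  0.213 ]
```

>>> {"name": "step_arm", "arguments": {"targets": [[0.2, -5.9, 0.4, -2.5, 0, 0, 1], [0.2, -5.9, 0.1, -2.5, 0, 0, 1], [0, -6.2, 0.3, -2.5, 0, 0, 1], [0, -5, 0, -2, 0, 0, 1], [0, 0, 0, 0, 0, 0, 1], [0, 0, 0, 0, 0, 0, 1]]}}

```text
time_s: 10.57
tool_pos: [0.5223, -0.1624, 0.2183]
orientation: [[-0.999, 0.036, 0.0], [0.036, 0.999, -0.01], [-0.001, -0.01, -1.0]]
contact_force: [-0.1, 0.9, -5.0]
width: 0.147
grasp_force: 59.3
```

Run:
```python
from h import *
np.set_printoptions(precision=4,suppress=True)
o=robot.get_obs(); print(o["tool_pos"],o["contact_force"],o["moment"])
p,R=o["tool_pos"],np.array(o["orientation"]); M=np.array([.520,-.165,.072])
foot=p+R[:,2]*.161+R[:,0]*.0025; print("rel",(foot-M)*1000,np.degrees(np.arccos(-R[2,2])))
im,d=robot.snapshot("side"); P=cloud("side",d); q=P.reshape(-1,3)
s=(q-foot)@(-R[:,2]); r=q-foot+s[:,None]*R[:,2]; rr=np.linalg.norm(r,axis=1)
for lo,hi,rad in ((0.018,.048,.013),(.05,.07,.025),(.075,.13,.012)):
    m=(s>lo)&(s<hi)&(rr<rad)
    if m.sum()>5: print(lo,m.sum(),(1000*(r[m]@R[:,:2]).min(0)).round(1),(1000*(r[m]@R[:,:2]).max(0)).round(1))
c=im[120:230,300:410]; cv2.imwrite("pics/up.png",np.clip(cv2.resize(c,(550,550),interpolation=cv2.INTER_CUBIC)*1.8,0,255).astype(np.uint8))
rpath(p,R,[(0,-.5,-17,1),(0,0,-22,2),(0,0,-48,6)],M=M)
```

```text
[ 0.5223 -0.1624  0.2183] [-0.1339  0.9016 -4.9518] [ 0.0674 -0.0444 -0.0325]
rel [ -0.1643   1.1115 -14.7021] 0.5522336730312247
0.018 29 [-5.3 -1.2] [5.7 6.7]
0.05 124 [-19.8 -12.1] [19.1 20.6]
0.075 112 [-10.5  -7.3] [11.9  9.7]
[-0.3, -2.1, 2.3, -0.55, 0.03, -0.05, 1]
-- 0 -0.5 -17 [ 0.5225 -0.1646  0.216 ]
[0.0, -0.3, 2.5, -0.0, 0.0, -0.0, 1]
[0.0, -0.2, 2.5, -0.0, 0.0, -0.0, 1]
-- 0 0 -22 [ 0.5225 -0.1651  0.211 ]
[0.0, -0.0, 4.3, -0.0, 0.0, -0.0, 1]
[0.0, -0.0, 4.4, -0.0, 0.0, -0.0, 1]
[0.0, -0.0, 4.3, -0.0, 0.0, -0.0, 1]
[0.0, -0.0, 4.3, -0.0, 0.0, -0.0, 1]
[0.0, -0.0, 4.4, -0.0, 0.0, -0.0, 1]
[0.0, -0.0, 4.3, -0.0, 0.0, -0.0, 1]
-- 0 0 -48 [ 0.5225 -0.1651  0.185 ]
```

View pics/up.png

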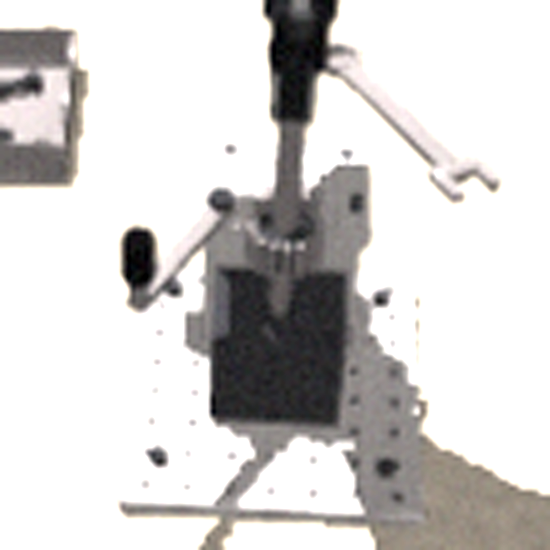

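The shaft is upright under the yoke, centred in the vee, with its foot in the bore and no contact force. Going down.

>>> {"name": "step_arm", "arguments": {"targets": [[-0.3, -2.1, 2.3, -0.55, 0, 0, 1], [0, -0.3, 2.5, 0, 0, 0, 1], [0, -0.2, 2.5, 0, 0, 0, 1], [0, 0, 4.3, 0, 0, 0, 1], [0, 0, 4.3, 0, 0, 0, 1], [0, 0, 0, 0, 0, 0, 1]]}}

```text
time_s: 11.12
tool_pos: [0.522, -0.1638, 0.2013]
orientation: [[-0.999, 0.034, -0.001], [0.034, 0.999, 0.001], [0.001, 0.001, -1.0]]
contact_force: [-0.7, -0.2, -4.3]
width: 0.15
grasp_force: 59.2
```

>>> {"name": "step_arm", "arguments": {"targets": [[0, 0, 3, 0, 0, 0, 1], [0, 0, 3, 0, 0, 0, 1], [0, 0, 3, 0, 0, 0, 1], [0, 0, 3, 0, 0, 0, 1], [0, 0, 0, 0, 0, 0, 1]]}}

```text
time_s: 11.53
tool_pos: [0.5223, -0.1641, 0.1898]
orientation: [[-0.999, 0.034, -0.0], [0.034, 0.999, 0.001], [0.0, 0.001, -1.0]]
contact_force: [-0.6, -0.5, -4.5]
width: 0.145
grasp_force: 59.2
```

>>> {"name": "step_arm", "arguments": {"targets": [[0, 0, 2.5, 0, 0, 0, 1], [0, 0, 2.5, 0, 0, 0, 1], [0, 0, 1, 0, 0, 0, 1], [0, 0, 0, 0, 0, 0, 1]]}}

```text
time_s: 11.87
tool_pos: [0.5225, -0.1642, 0.1842]
orientation: [[-0.999, 0.034, 0.0], [0.034, 0.999, 0.001], [-0.0, 0.001, -1.0]]
contact_force: [0.1, -1.1, -4.9]
width: 0.142
grasp_force: 59.2
```

>>> {"name": "step_arm", "arguments": {"targets": [[0, 0, 0.7, 0, 0, 0, 1], [0, 0, 0.5, 0, 0, 0, 1], [0, 0, 0, 0, 0, 0, 1]]}}

```text
time_s: 12.12
tool_pos: [0.5228, -0.1642, 0.1834]
orientation: [[-0.999, 0.034, 0.001], [0.034, 0.999, 0.001], [-0.001, 0.001, -1.0]]
contact_force: [-0.0, -0.3, -4.4]
width: 0.144
grasp_force: 59.2
```

>>> {"name": "step_arm", "arguments": {"targets": [[0, 0, 0.5, 0, 0, 0, 1], [0, 0, 0.5, 0, 0, 0, 1], [0, 0, 0, 0, 0, 0, 1]]}}

```text
time_s: 12.37
tool_pos: [0.523, -0.1643, 0.1833]
orientation: [[-0.999, 0.034, 0.002], [0.034, 0.999, 0.001], [-0.002, 0.001, -1.0]]
contact_force: [-2.2, 0.3, 4.9]
width: 0.149
grasp_force: 60.2
```

>>> {"name": "step_arm", "arguments": {"targets": [[0, 0, 0.5, 0, 0, 0, 1], [0, 0, 0.3, 0, 0, 0, 1], [0, 0, 0, 0, 0, 0, 1]]}}

```text
time_s: 12.62
tool_pos: [0.5233, -0.1643, 0.1833]
orientation: [[-0.999, 0.034, 0.003], [0.034, 0.999, 0.0], [-0.003, 0.001, -1.0]]
contact_force: [-3.7, 1.8, 10.0]
width: 0.149
grasp_force: 60.8
```

Seated: the reaction reversed to +10 N and z stopped at 0.1833. Release and retreat.

>>> {"name": "step_arm", "arguments": {"targets": [[0, 0, -0.6, 0, 0, 0, 1], [0, 0, 0, 0, 0, 0, 0.55], [0, 0, 0, 0, 0, 0, 0.55], [0, 0, 0, 0, 0, 0, 0.55], [0, 0, 0, 0, 0, 0, 0.55], [0, 0, -10, 0, 0, 0, 0.55], [0, 0, -20, 0, 0, 0, 0.55], [0, 0, -25, 0, 0, 0, 0.55], [0, 0, -25, 0, 0, 0, 0.55], [0, 0, 0, 0, 0, 0, 0.55], [0, 0, 0, 0, 0, 0, 0.55]]}}

```text
time_s: 13.53
tool_pos: [0.5239, -0.1647, 0.2643]
orientation: [[-0.999, 0.034, 0.005], [0.034, 0.999, -0.0], [-0.005, -0.0, -1.0]]
contact_force: [0.2, -1.1, -0.0]
width: 0.451
grasp_force: 0.0
```

```bash
cat >> h.py <<'E'
def kp(th,M=np.array([.520,-.165,.072]),yaw=-2.0,rad=.080):
    R0=tool(0,yaw); nx,ny=-R0[:,1],-R0[:,0]; f=lambda x,y:M+nx*x+ny*y
    k=f(-.014-rad*np.sin(th),.033-rad*np.cos(th)); k[2]=.072+.101
    y=-np.cos(th)*nx+np.sin(th)*ny; z=np.array([0,0,-1.]); return k,np.stack([np.cross(y,z),y,z],1)
E
python3 - <<'E'
from h import *
np.set_printoptions(precision=4,suppress=True)
o=robot.get_obs(); print(o["tool_pos"],o["joints"],o["width"])
for n in ("side","top"):
    im,d=robot.snapshot(n); P=cloud(n,d).reshape(-1,3)
    if n=="side": cv2.imwrite("pics/rel.png",np.clip(cv2.resize(im[120:230,300:410],(550,550),interpolation=cv2.INTER_CUBIC)*1.8,0,255).astype(np.uint8))
    m=(abs(P[:,0]-.52)<.012)&(abs(P[:,1]+.165)<.02)
    for lo,hi in ((.15,.165),(.165,.18),(.18,.195),(.195,.21)):
        q=P[m&(P[:,2]>lo)&(P[:,2]<hi)]
        if len(q): print(n,lo,len(q),q.min(0),q.max(0))
    k=(P[:,2]>.163)&(P[:,2]<.195)&(abs(P[:,0]-.593)<.02)&(abs(P[:,1]+.08)<.02); q=P[k]; print("knob",len(q),q.min(0),q.max(0))
for th in (2.5,2.08,1.57,0): print(th,kp(th)[0])
k,_=kp(0);
E
```

```text
[ 0.5239 -0.1647  0.2643] [-17.4864  11.9481  -8.7294  69.0627   0.0657 -15.5309] 0.45068015540339923
side 0.15 25 [ 0.5161 -0.1621  0.1501] [ 0.5265 -0.1555  0.1638]
side 0.165 30 [ 0.5144 -0.1625  0.1659] [ 0.5273 -0.1564  0.1793]
side 0.18 29 [ 0.5152 -0.1637  0.18  ] [ 0.5279 -0.1549  0.1948]
side 0.195 27 [ 0.5162 -0.1717  0.1951] [ 0.5262 -0.1562  0.2041]
knob 70 [ 0.5856 -0.086   0.1633] [ 0.5996 -0.0728  0.188 ]
knob 26 [ 0.5856 -0.0877  0.1665] [ 0.5994 -0.0732  0.1885]
2.5 [ 0.6192 -0.1065  0.173 ]
2.08 [ 0.5949 -0.0837  0.173 ]
1.57 [ 0.5562 -0.0722  0.173 ]
0 [ 0.4735 -0.1494  0.173 ]
```

View pics/rel.png

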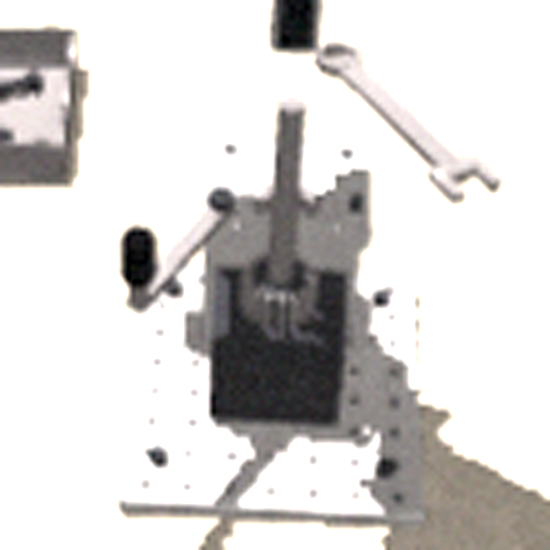

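The shaft stands seated and upright on its own, top at z ≈ 0.203. The keeper knob is at (0.593, -0.080). I'll cage the knob between the fingers and swing it along its arc.

Run:
```python
from h import *
o=robot.get_obs(); M=np.array([.521,-.1635,.072])
k,R=kp(2.04,M); print(k,R.round(3)); k[2]=.250
p0=o["tool_pos"]; 
for r in rows(p0,o["orientation"],k,R,17,.6): print(r)
t=np.linspace(2.04,0,18); p,Q=kp(t[0],M); 
for a in t[1:4]:
    p1,Q1=kp(a,M); print(rows(p,Q,p1,Q1,1,.72)); p,Q=p1,Q1
```

```text
[ 0.59311078 -0.08061184  0.173     ] [[ 0.483  0.876  0.   ]
 [ 0.876 -0.483  0.   ]
 [ 0.     0.    -1.   ]]
[-4.0, 5.1, 0.7, 0.0, -0.0, 6.88, 0.6]
[-3.4, 5.5, 0.7, 0.01, -0.01, 6.88, 0.6]
[-2.6, 5.8, 0.7, 0.0, 0.0, 6.87, 0.6]
[-2.0, 6.1, 0.7, 0.01, -0.0, 6.88, 0.6]
[-1.2, 6.4, 0.7, -0.0, -0.0, 6.88, 0.6]
[-0.4, 6.4, 0.7, 0.0, -0.01, 6.88, 0.6]
[0.3, 6.4, 0.7, 0.01, 0.0, 6.88, 0.6]
[1.1, 6.4, 0.7, 0.0, -0.0, 6.87, 0.6]
[1.9, 6.1, 0.7, 0.01, -0.0, 6.88, 0.6]
[2.6, 5.9, 0.7, -0.0, -0.01, 6.88, 0.6]
[3.2, 5.6, 0.7, 0.0, 0.0, 6.88, 0.6]
[3.9, 5.1, 0.7, 0.01, -0.0, 6.88, 0.6]
[4.5, 4.6, 0.7, 0.0, -0.01, 6.87, 0.6]
[5.1, 4.1, 0.7, 0.01, 0.0, 6.88, 0.6]
[5.4, 3.4, 0.7, -0.0, -0.0, 6.88, 0.6]
[5.8, 2.7, 0.7, 0.0, -0.0, 6.88, 0.6]
[6.2, 2.0, 0.7, 0.01, -0.01, 6.88, 0.6]
[[-0.6, -9.6, 0.0, 0.0, 0.0, -6.88, 0.72]]
[[-0.6, -9.6, 0.0, 0.0, 0.0, -6.88, 0.72]]
[[-0.6, -9.6, 0.0, 0.0, 0.0, -6.88, 0.72]]
```

>>> {"name": "step_arm", "arguments": {"targets": [[-4, 5.1, 0.7, 0, 0, 6.88, 0.6], [-3.4, 5.5, 0.7, 0, 0, 6.88, 0.6], [-2.6, 5.8, 0.7, 0, 0, 6.88, 0.6], [-2, 6.1, 0.7, 0, 0, 6.88, 0.6], [-1.2, 6.4, 0.7, 0, 0, 6.88, 0.6], [-0.4, 6.4, 0.7, 0, 0, 6.88, 0.6], [0.3, 6.4, 0.7, 0, 0, 6.88, 0.6], [1.1, 6.4, 0.7, 0, 0, 6.88, 0.6], [1.9, 6.1, 0.7, 0, 0, 6.88, 0.6], [2.6, 5.9, 0.7, 0, 0, 6.88, 0.6]]}}

```text
time_s: 14.47
tool_pos: [0.5635, -0.1147, 0.2536]
orientation: [[-0.324, 0.946, -0.002], [0.946, 0.324, 0.001], [0.002, -0.001, -1.0]]
contact_force: [0.5, 0.1, 0.2]
width: 0.401
grasp_force: 0.0
```

>>> {"name": "step_arm", "arguments": {"targets": [[3.2, 5.6, 0.7, 0, 0, 6.88, 0.6], [3.9, 5.1, 0.7, 0, 0, 6.88, 0.6], [4.5, 4.6, 0.7, 0, 0, 6.88, 0.6], [5.1, 4.1, 0.7, 0, 0, 6.88, 0.6], [5.4, 3.4, 0.7, 0, 0, 6.88, 0.6], [5.8, 2.7, 0.7, 0, 0, 6.88, 0.6], [6.2, 2, 0.7, 0, 0, 6.88, 0.6], [0, 0, 0, 0, 0, 0, 0.6], [0, 0, 0, 0, 0, 0, 0.6]]}}

```text
time_s: 15.22
tool_pos: [0.5927, -0.0805, 0.249]
orientation: [[0.48, 0.877, -0.002], [0.877, -0.48, 0.001], [0.0, -0.002, -1.0]]
contact_force: [-1.1, -0.2, -0.3]
width: 0.397
grasp_force: 0.0
```

Run:
```python
from h import *
o=robot.get_obs(); M=np.array([.521,-.1635,.072]); print(o["tool_pos"],o["joints"],o["width"])
k,R=kp(2.04,M); k[2]=.178
for r in rows(o["tool_pos"],o["orientation"],k,R,5,.6): print(r)
```

```text
[ 0.59267508 -0.08046761  0.24904458] [-7.75753798e+00  1.78643971e+01 -2.99607499e+00  6.92349550e+01
  4.93901452e-02  1.10936253e+02] 0.3968199919627818
[0.0, 0.1, 14.2, -0.02, -0.0, 0.04, 0.6]
[0.0, 0.1, 14.2, -0.02, -0.0, 0.04, 0.6]
[0.0, 0.1, 14.2, -0.02, -0.01, 0.03, 0.6]
[0.1, 0.1, 14.2, -0.03, 0.0, 0.04, 0.6]
[-0.0, 0.1, 14.2, -0.02, -0.0, 0.04, 0.6]
```

>>> {"name": "step_arm", "arguments": {"targets": [[0, 0.1, 14.2, 0, 0, 0, 0.6], [0, 0.1, 14.2, 0, 0, 0, 0.6], [0, 0.1, 14.2, 0, 0, 0, 0.6], [0, 0.1, 14.2, 0, 0, 0, 0.6], [0, 0.1, 14.2, 0, 0, 0, 0.6], [0, 0, 0, 0, 0, 0, 0.7], [0, 0, 0, 0, 0, 0, 0.7]]}}

```text
time_s: 15.8
tool_pos: [0.5927, -0.081, 0.1785]
orientation: [[0.482, 0.876, -0.002], [0.876, -0.482, 0.001], [0.0, -0.002, -1.0]]
contact_force: [-0.2, -1.2, 1.2]
width: 0.298
grasp_force: 0.0
```

>>> {"name": "step_arm", "arguments": {"targets": [[-0.3, -4.8, 0, 0, 0, -3.44, 0.7], [-0.3, -4.8, 0, 0, 0, -3.44, 0.7], [-0.6, -9.6, 0, 0, 0, -6.88, 0.7], [-0.6, -9.6, 0, 0, 0, -6.88, 0.7], [0, 0, 0, 0, 0, 0, 0.7]]}}

```text
time_s: 16.22
tool_pos: [0.5658, -0.0719, 0.1806]
orientation: [[0.14, 0.99, 0.002], [0.99, -0.14, 0.001], [0.001, 0.001, -1.0]]
contact_force: [-0.6, -0.1, 0.1]
width: 0.299
grasp_force: 0.0
```

>>> {"name": "step_arm", "arguments": {"targets": [[-0.6, -9.6, 0, 0, 0, -6.88, 0.7], [-0.6, -9.6, 0, 0, 0, -6.88, 0.7], [-0.6, -9.6, 0, 0, 0, -6.88, 0.7], [-0.6, -9.6, 0, 0, 0, -6.88, 0.7], [-0.6, -9.6, 0, 0, 0, -6.88, 0.7], [-0.6, -9.6, 0, 0, 0, -6.88, 0.7], [-0.6, -9.6, 0, 0, 0, -6.88, 0.7], [-0.6, -9.6, 0, 0, 0, -6.88, 0.7], [0, 0, 0, 0, 0, 0, 0.7]]}}

```text
time_s: 16.97
tool_pos: [0.4964, -0.0975, 0.1803]
orientation: [[-0.728, 0.685, 0.002], [0.685, 0.728, 0.0], [-0.001, 0.001, -1.0]]
contact_force: [-0.0, -0.0, 0.6]
width: 0.297
grasp_force: 0.0
```

Run:
```python
from h import *
o=robot.get_obs(); M=np.array([.521,-.1635,.072]); p=o["tool_pos"]; print(p,o["contact_force"],o["width"])
R0=tool(0); nx,ny=-R0[:,1],-R0[:,0]; v=p-(M-nx*.014+ny*.033); print("th",np.arctan2(-v@nx,-v@ny),"r",np.hypot(v@nx,v@ny))
im,d=robot.snapshot("top"); cv2.imwrite("pics/arc.png",np.clip(np.hstack([cv2.resize(x,(400,400),interpolation=cv2.INTER_CUBIC) for x in (im[180:260,320:400],robot.snapshot("side")[0][130:220,310:400])])*1.8,0,255).astype(np.uint8))
k,R=kp(0,M); k[2]=.179
for r in rows(p,o["orientation"],k,R,1,.7): print(r)
```

```text
[ 0.49643453 -0.09749812  0.18026854] [-0.01989022 -0.02404251  0.63674183] 0.2968872061126334
th 0.7067063117429357 r 0.0787029152633677
[-18.6, -51.7, 1.2, 0.06, 0.09, -41.26, 0.7]
```

View pics/arc.png

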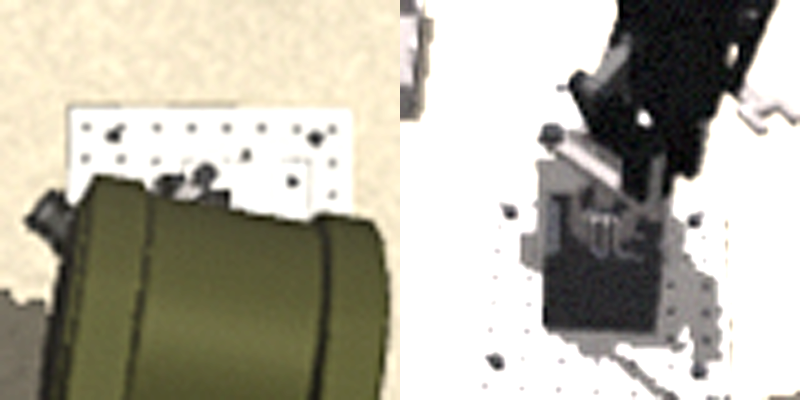

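The side view shows the bar swinging with the gripper, pivot at (550,135) and bar tip by the fingers at (650,205). Finishing the swing.

>>> {"name": "step_arm", "arguments": {"targets": [[-0.6, -9.6, 0.2, 0, 0, -6.88, 0.7], [-0.6, -9.6, 0.2, 0, 0, -6.88, 0.7], [-0.6, -9.6, 0.2, 0, 0, -6.88, 0.7], [-0.6, -9.6, 0.2, 0, 0, -6.88, 0.7], [-0.6, -9.6, 0, 0, 0, -6.88, 0.7], [-0.6, -9.6, 0, 0, 0, -6.88, 0.7], [0, 0, 0, 0, 0, 0, 0.7], [0, 0, 0, 0, 0, 0, 0.7]]}}

```text
time_s: 17.73
tool_pos: [0.4757, -0.1489, 0.1786]
orientation: [[-0.999, 0.041, 0.001], [0.041, 0.999, 0.001], [-0.001, 0.001, -1.0]]
contact_force: [1.5, 1.0, -0.6]
width: 0.298
grasp_force: 0.0
```

>>> {"name": "step_arm", "arguments": {"targets": [[0, -1.5, 0, 0, 0, 0, 0.7], [0, -1.5, 0, 0, 0, 0, 0.7], [0, -1, 0, 0, 0, 0, 0.7], [0, 0, 0, 0, 0, 0, 0.7]]}}

```text
time_s: 18.07
tool_pos: [0.4751, -0.1526, 0.1785]
orientation: [[-0.999, 0.035, 0.001], [0.035, 0.999, 0.001], [-0.001, 0.001, -1.0]]
contact_force: [-0.2, 0.4, -0.0]
width: 0.299
grasp_force: 0.3
```

>>> {"name": "step_arm", "arguments": {"targets": [[0, -1, 0, 0, 0, 0, 0.7], [0, -1, 0, 0, 0, 0, 0.7], [0, 0, 0, 0, 0, 0, 0.7]]}}

```text
time_s: 18.32
tool_pos: [0.4749, -0.1542, 0.1784]
orientation: [[-0.999, 0.034, 0.001], [0.034, 0.999, 0.002], [-0.001, 0.003, -1.0]]
contact_force: [0.5, 4.3, 0.7]
width: 0.299
grasp_force: 1.9
```

>>> {"name": "step_arm", "arguments": {"targets": [[0, -1, 0, 0, 0, 0, 0.7], [0, -0.5, 0, 0, 0, 0, 0.7], [0, 0, 0, 0, 0, 0, 0.7]]}}

```text
time_s: 18.57
tool_pos: [0.4748, -0.1544, 0.1784]
orientation: [[-0.999, 0.033, 0.001], [0.033, 0.999, 0.005], [-0.001, 0.005, -1.0]]
contact_force: [0.4, 9.2, 1.9]
width: 0.3
grasp_force: 4.3
```

The keeper is against its stop: 9 N and no more travel. Back off, open and rise.

>>> {"name": "step_arm", "arguments": {"targets": [[0, 3, 0, 0, 0, 0, 0.6], [0, 3, 0, 0, 0, 0, 0.6], [0, 0, 0, 0, 0, 0, 0.6], [0, 0, -10, 0, 0, 0, 0.6], [0, 0, -25, 0, 0, 0, 0.6], [0, 0, -30, 0, 0, 0, 0.6], [-20, 20, -20, 0, 0, 0, 0.6], [-20, 30, -10, 0, 0, 0, 0.6], [-20, 30, 0, 0, 0, 0, 0.6], [0, 30, 0, 0, 0, 0, 0.6], [0, 0, 0, 0, 0, 0, 0.6], [0, 0, 0, 0, 0, 0, 0.6]]}}

```text
time_s: 19.57
tool_pos: [0.5389, -0.0416, 0.2741]
orientation: [[-1.0, 0.032, 0.001], [0.032, 1.0, 0.0], [-0.001, 0.0, -1.0]]
contact_force: [0.2, -0.8, -0.2]
width: 0.399
grasp_force: 0.0
```

Run:
```python
from h import *
np.set_printoptions(precision=4,suppress=True)
o=robot.get_obs(); print(o["tool_pos"],o["contact_force"],o["time_s"])
I=[]
for n,(v,u) in (("top",(180,320)),("side",(130,310))):
    im,d=robot.snapshot(n); P=cloud(n,d).reshape(-1,3); I.append(cv2.resize(im[v:v+90,u:u+90],(400,400),interpolation=cv2.INTER_CUBIC))
    k=(P[:,2]>.155)&(P[:,2]<.2)&(P[:,0]<.505)&(P[:,0]>.44)&(abs(P[:,1]+.15)<.04); q=P[k]; 
    if len(q): print(n,"knob",len(q),q.min(0),q.max(0))
    m=(abs(P[:,0]-.52)<.012)&(abs(P[:,1]+.165)<.02)
    for lo,hi in ((.155,.17),(.17,.185),(.185,.197),(.197,.21)):
        q=P[m&(P[:,2]>lo)&(P[:,2]<hi)]
        if len(q): print(n,lo,len(q),q.min(0),q.max(0))
cv2.imwrite("pics/end.png",np.clip(np.hstack(I)*1.8,0,255).astype(np.uint8))
M=np.array([.521,-.1635,.072]); print(kp(0,M)[0],kp(.12,M)[0])
```

```text
[ 0.5389 -0.0416  0.2741] [ 0.1626 -0.8022 -0.1727] 19.5667
top 0.185 1 [ 0.5201 -0.1666  0.197 ] [ 0.5201 -0.1666  0.197 ]
top 0.197 7 [ 0.5174 -0.1691  0.1993] [ 0.5286 -0.1655  0.2061]
side knob 77 [ 0.4656 -0.1529  0.1552] [ 0.4817 -0.1398  0.188 ]
side 0.155 4 [ 0.5144 -0.1611  0.161 ] [ 0.5169 -0.1572  0.1674]
side 0.17 5 [ 0.5146 -0.1613  0.1703] [ 0.5173 -0.1566  0.1781]
[ 0.4745 -0.1479  0.173 ] [ 0.4754 -0.1383  0.173 ]
```

View pics/end.png

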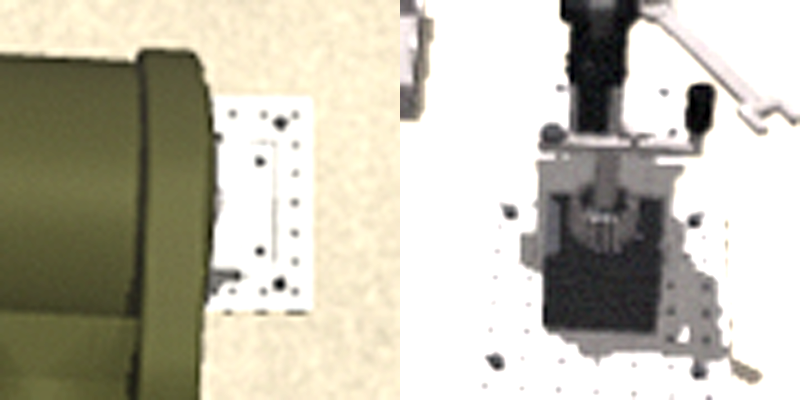

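The keeper bar lies straight across the front of the shaft: pivot (550,135), knob (700,110) in the right half, knob y ≈ -0.148, which is where shut should be. The pinion sits on the block and the gripper is clear, so I'm handing in.

```bash
python3 -c "
from station import robot
print(robot.hand_in())"
```

```text
the job is handed in; nothing more can be done
None
```

The pinion shaft is upright and fully home in the nest, the keeper bar is shut against its stop, and nothing else was touched. The job is handed in at about 20 s on the robot's clock; `hand_in()` returned no verdict.

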